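# Seat the food processor's slicing disc on its drive pin

### The arm

A 6-joint arm with a two-finger parallel gripper is mounted at the origin on a cart in front of the work surface, level with it; the furniture and walls round the work are solid. World frame = base frame: x ahead of the robot, y to its left, z up, the work surface at z = 0. Lengths are in m, angles in rad, forces in N, time in s.
With the tool pointing down it reaches from about 0.25 to 0.775 m from the base axis. Payload 8.9 kg.
Tool frame: the origin (TCP) lies on the centre line of the jaws, within the pads' length; the fingertips stand 22 mm ahead of it and the grasp point (between the pads) lies 3 mm ahead of it (manip.nose_length is the distance from the TCP to the fingertips, in m); z points along the fingers, y is the line along which they close (so a half turn about z gives the same grasp; the last joint's range is limited). The gripper opens to 85 mm and grips with 20 to 120 N. Pads are 22 mm wide; open, the fingers measure 114 mm over their backs; the gripper's body (76 mm by 85 mm) begins 54 mm behind the grasp point. The pads swing forward as they close: fully open they stand 13 mm farther back than shut.
Start: joints at [1.144, 0.291, -0.153, 1.127, 0, 1.431], TCP at [0.149, 0.503, 0.253] pointing down, gripper open.
Joint ranges: [-2.52, 2.52], [-0.91, 1.74], [-1.3, 1.37], [-1.96, 2.02], [-1.52, 1.47], [-3.14, 3.14]. Speed limits (rad/s): [2.22, 2.22, 2.79, 3.14, 3.14, 3.14].

### API

Orientations are given as a 3x3 rotation matrix whose columns are the frame's x, y, z axes.
In Python, from plant import manip gives the robot as it stands.
- The arm moves only by the shell command python3 -m jog 'ROWS'. ROWS is a JSON object whose key "offsets" holds a list of rows, 1 to 20 of them, each of 7 numbers: dx, dy, dz in parts of the range, where 1.0 means 0.3 m, then a rotation vector rx, ry, rz in parts of the range, where 1.0 means 2 pi rad, then the finger opening in m; each row shifts and turns the commanded pose from where the row before left it, along the tool's axes as they then stand; what a row does not reach is not made up. A row lasts 1/12 s, in which the tool goes at most 0.0417 m and 0.125 rad, less where a joint would pass 70% of its speed; a pose out of reach is approached as far as the arm can. The fingers move at their own pace and stop on an object; the grip force is fixed at half the most. Time passes only in rows, so rows that do not move let the fingers close. It prints the time, the measured TCP pose, the force, the opening and the grip force at its end. No shift or turn number may pass 1 either way. Input that does not fit is refused with a message, and nothing moves.
- manip.sense(): the state, without advancing time (a new reading comes with each control period).
- manip.capture(name): name is "scene" or "top" or "wrist"; returns a dict with "image" (480x640x3 uint8, red, green, blue), "depth" (480x640 float32, m along the optical axis (not along the pixel's ray), 0 where there is no reading), "fov_y" (degrees; the focal length in pixels is half the picture's height over the tangent of half this angle, whatever the lens; pixels are square), "cx", "cy" (the principal point, pixels), "extrinsics" (4x4, takes a point from world to camera coordinates). Camera axes: x right, y down, z forward; pixel columns grow to the right and rows downward; lengths in m; the calibration is good to about 2 mm. A picture is of the moment at which its call begins.
- manip.close_job(): hands the job in; it is judged then, once.
The state is a dict: "time_s": time; "q": joint angles; "joint_vel": joint speeds; "joint_efforts": joint torques, N m; "tcp_pos": TCP position; "ee_rot": TCP orientation; "force": force on the tool from outside, world axes, zero at the start; "wrist_torque": the same for the moment, N m; "grip_width": finger opening in m; "grip_force": force on a finger pad.
Only numpy, scipy, OpenCV 4.12 (cv2) and the standard library are available. Lean on these libraries where they do the work, as an engineer would, in place of code of your own. Each camera call takes 0.05 s, during which the arm holds its last target. There are 200 camera calls.

### The job

The slicing disc has been put on the food processor's spindle but its hub is standing on the drive pin. Push the disc round by a wing of its hub with a fingertip until the notches drop over the pin, then press the hub straight down until the disc clicks fully home, level in the mouth of the bowl. Do not lift the disc off the spindle, and leave the jars, the cup and the peeler where they are.

Things in the scene. Friction and masses are not known exactly. Their poses are not given: they have to be found in the camera images.
- processor: Compact food processor, fixed: round white motor base 160 mm across, 80 mm high, grey dial on one side; on it a clear open bowl, 150 mm over its white rim, rim 160 mm above the surface. Origin: centre of the underside; z up; x points to the bowl's grey handle, y to the dial. A vertical steel spindle, 18 mm thick, stands in the bowl's middle and ends 186 mm above the surface.
- bowl_handle (a point): Middle of the grip of the bowl's grey handle, 108 mm from the spindle's axis and 120 mm above the surface; the handle reaches 115 mm out and 153 mm up. The drive pin always lies in line with it.
- drive_pin (a point): On the spindle's axis at the height of the top of the drive pin, 145 mm above the surface, 10 mm above the collar. The pin is steel, 6.5 mm thick and 45 mm long, goes level across the spindle along the processor's x, in line with the bowl's handle, and is hidden under the disc.
- collar (a point): Point on the spindle's axis at the top of the white collar, 135 mm above the surface, on which the hub's underside rests when the disc is fully home. Axes as processor (x along the drive pin).
- slicing_disc: Loose steel slicing disc, 135 mm across, 2.5 mm thick, about 140 g, its black hub on the spindle (0.8 mm play). Origin: centre of the hub's underside; z up; upper face 22.5 mm above the origin. Starts with the hub's underside on the pin, 10 mm above the collar, wings 0.5 to 1.57 rad out of line with the pin, either way. Turns either way at a light push on a wing. A blade 4 mm high lies along +y.
- hub_top (a point): Centre of the hub's flat top, 36 mm across, 57 mm above the disc's origin: the place to press. After the drop it takes a push of 6 to 8 N straight down to carry the hub past two spring balls in the spindle and through the last 6 mm onto the collar, where they hold it; the disc's upper face is then 2.5 mm below the bowl's white rim.
- wing_1 (a point): Wing along the disc's +x, like a wing nut's: upright, 9 mm thick, from the hub (18 mm from the axis) to 45 mm, 20.5 mm high above the disc's face. This point: in it, 40.5 mm from the axis, 9.5 mm above the face. Below each wing the hub's underside has a notch 10 mm wide, 16 mm deep.
- wing_2 (a point): The same wing and notch along the disc's -x. The disc fits the pin either way round, with the wings in line with the bowl's handle: when within about 0.08 rad, the disc drops 4 mm by its own weight, can turn no farther and rests on two spring balls.
- bean_jar: Bystander: glass jar of beans with a yellow lid, 68 mm across, 150 mm high, standing to the left. Origin: centre of the underside.
- cream_cup: Bystander: small cream ceramic cup, 69 mm across, 67 mm high, standing to the left. Origin: centre of the underside.
- spice_jar: Bystander: spice jar with a dark lid, 44 mm across, 105 mm high, standing to the right. Origin: centre of the underside.
- peeler: Bystander: vegetable peeler with a dark blue handle, 170x25x18 mm, lying along the near edge. Origin: centre of the underside, x along it.

How it is judged:
At the end, for the whole second after the job is handed in: The hub's underside is within 2 mm of the collar and 4 mm of its axis, wings in line with the drive pin within 0.16 rad (either way round), disc level within 0.04 rad and at rest. It never rose over 6 mm above its start, and the jars, cup and peeler moved less than 25 mm (z of slicing_disc in the frame of collar between -0.003 and 0.002 m and horizontal distance between slicing_disc and collar below 0.004 m and angle between the x axis of slicing_disc and the x axis of collar, either way round below 0.16 rad and angle between slicing_disc's own z axis and vertical below 0.04 rad and linear speed of slicing_disc below 0.01 m/s); the robot touches nothing.
It fails at once if the disc is lifted (more than 6 mm above its height at the start) or tipped (z of slicing_disc in the frame of collar above 0.016 m or angle between slicing_disc's own z axis and vertical above 0.2 rad).
It fails at once if a jar, the cup or the peeler is moved by more than 25 mm (distance of any of bean_jar, spice_jar, cream_cup, peeler from where it was at the start of the episode above 0.025 m).
It also fails if it takes over 42 s, if anything falls off the work surface, if the arm or the gripper's body presses on something with over 40 N, if the wrist force passes 120 N, or if a joint passes its speed limit or range.

## Working session

There is one attempt and no reset: what is moved stays moved. The work goes in short steps, Python scripts to look and compute and a shell command to move; the robot and the scene stay as the last step left them, time stands still between calls to the robot, and variables do not carry over. Pictures are saved under pics/ and viewed, at most 10 in all, crops included, and the job is handed in when it is done.

```bash
mkdir -p pics
cat > h.py <<'E'
import numpy as np, cv2
from plant import manip
def cap(n, f=None):
    c=manip.capture(n)
    if f: cv2.imwrite('pics/'+f, c['image'][:,:,::-1])
    return c
def cloud(c):
    h,w=c['depth'].shape; f=h/2/np.tan(np.radians(c['fov_y'])/2)
    v,u=np.mgrid[:h,:w]; d=c['depth']
    P=np.stack([(u-c['cx'])/f*d,(v-c['cy'])/f*d,d],-1)
    E=np.array(c['extrinsics']); return (P-E[:3,3])@E[:3,:3], d>0
def proj(c,p):
    E=np.array(c['extrinsics']); q=E[:3,:3]@np.array(p)+E[:3,3]; f=240/np.tan(np.radians(c['fov_y'])/2)
    return q[0]/q[2]*f+c['cx'], q[1]/q[2]*f+c['cy']
E
python3 - <<'E'
from h import *
import pickle
t=cap('top','top0.png'); s=cap('scene','scene0.png')
pickle.dump((t,s),open('c0.pkl','wb'))
for c in (t,s):
    P,m=cloud(c)
    for lo,hi in ((.183,.195),(.195,.215),(.17,.183),(.155,.163)):
        k=m&(P[...,2]>lo)&(P[...,2]<hi)
        print(lo,k.sum(),P[k].mean(0) if k.any() else '',np.median(P[k],0) if k.any() else '')
print(manip.sense()['ee_rot'],manip.sense()['time_s'],manip.sense()['grip_width'],manip.nose_length)
E
```

```text
0.183 1069 [ 0.7079347  -0.10875992  0.18884154] [ 0.73434055 -0.08040249  0.18863404]
0.195 2136 [ 0.71706897 -0.09809157  0.20541865] [ 0.73339475 -0.01956004  0.20503323]
0.17 4237 [ 0.69844099 -0.05727068  0.17583093] [ 0.71147308 -0.04405638  0.1760315 ]
0.155 6754 [0.73700376 0.05437769 0.15953859] [0.75200064 0.09379613 0.15960167]
0.183 2680 [ 0.59402272 -0.18799431  0.18897961] [ 0.68371013 -0.1218489   0.1888732 ]
0.195 4747 [ 0.63255128 -0.18085956  0.20497861] [ 0.70182322 -0.1579236   0.204692  ]
0.17 4811 [ 0.63403776 -0.1429373   0.17623289] [ 0.70417163 -0.10272703  0.17645318]
0.155 4338 [ 0.68635923 -0.01451786  0.15967124] [0.73950643 0.01486924 0.1598475 ]
[[-9.58871455e-01  2.83840244e-01 -4.99517545e-04]
 [ 2.83840628e-01  9.58870880e-01 -1.06466345e-03]
 [ 1.76778494e-04 -1.16265877e-03 -9.99999308e-01]] 0.1 0.08526039643909279 0.022
```

View pics/top0.png

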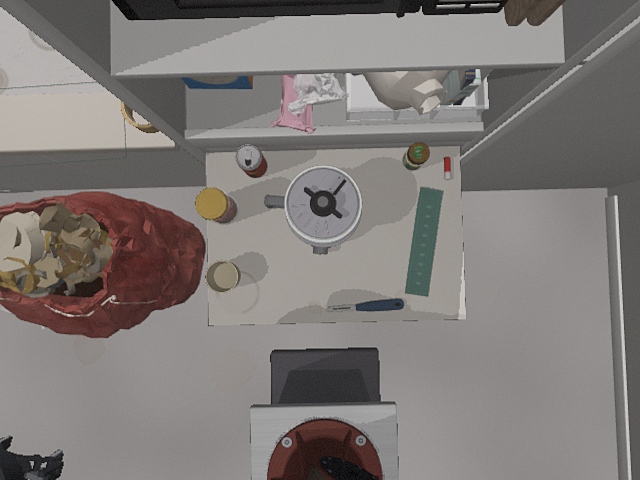

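View pics/scene0.png

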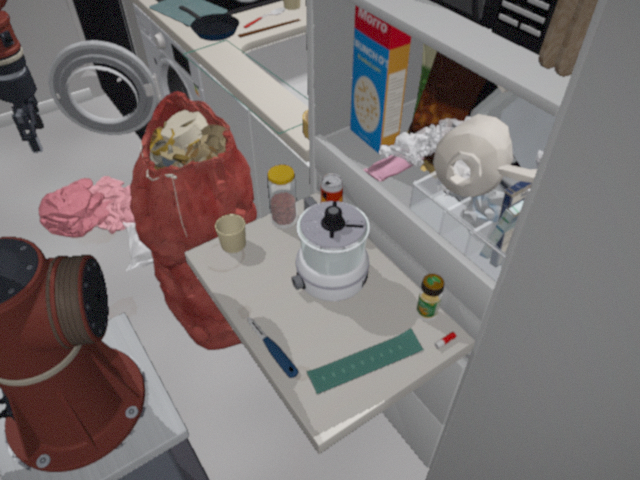

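Top view: processor centred at (322,203), handle left at (275,202), dial at (320,250). Wing ends are at about (307,193) and (337,215), and the blade points to (343,182). The scene view agrees. Next I'll measure these.

```bash
cat > m.py <<'E'
from h import *
def circ(X):
    A=np.c_[2*X[:,:2],np.ones(len(X))]; s=np.linalg.lstsq(A,(X[:,:2]**2).sum(1),rcond=None)[0]
    return s[:2],np.sqrt(s[2]+s[0]**2+s[1]**2)
def meas(c,c0):
    P,m=cloud(c); I=c['image'].astype(int)
    r=np.hypot(P[...,0]-c0[0],P[...,1]-c0[1]); z=P[...,2]
    k=m&(r<.024)&(z>.19)&(z<.206); print('hubtop',k.sum(),P[k].mean(0) if k.any() else 0, z[k].max() if k.any() else 0)
    k=m&(abs(z-.16)<.003)&(abs(r-.0725)<.01)
    if k.sum()>20: print('rim',k.sum(),circ(P[k]))
    k=m&(r>.023)&(r<.047)&(z>.17)&(I.sum(-1)<200)
    a=np.arctan2(P[...,1]-c0[1],P[...,0]-c0[0])[k]; 
    print('wing',k.sum(),'ang',np.angle(np.exp(2j*a).mean())/2,'z',np.median(z[k]) if k.any() else 0)
    k=m&(r<.062)&(r>.05)&(abs(z-.16)<.03); print('disc z',np.median(z[k]))
    k=m&(r>.085)&(r<.118)&(z>.1)&(z<.16)
    if k.any():
        print('handle',k.sum(),P[k].mean(0),np.arctan2(*(P[k].mean(0)[1::-1]-np.array(c0)[1::-1])))
E
python3 - <<'E'
from m import *; import pickle
t,s=pickle.load(open('c0.pkl','rb'))
c0=None
for c,px in((t,(322,203)),(s,(334,217))):
    P,m=cloud(c); print(P[px[1],px[0]])
    if c0 is None: c0=P[px[1],px[0],:2]
    for _ in range(3):
        r=np.hypot(*(P[...,:2]-c0).transpose(2,0,1)); k=m&(abs(P[...,2]-.16)<.003)&(r>.066)&(r<.082)
        q,R=circ(P[k]); 
        if c is t: c0=q
    print(q,R); meas(c,c0)
I=t['image'][140:265,260:385,::-1]; I=cv2.resize(I,None,fx=4,fy=4,interpolation=2)
J=s['image'][170:310,270:390,::-1]; J=cv2.resize(J,None,fx=3.5,fy=3.5)
J=cv2.resize(J,(280,500)) if 0 else J[:490]
W=np.zeros((500,500+J.shape[1],3),np.uint8); W[:,:500]=I; W[:490,500:]=J; cv2.imwrite('pics/z0.png',W[:,:800])
E
```

```text
[ 0.570586   -0.0118289   0.20059446]
[ 0.57407389 -0.01294017] 0.07217267598341569
hubtop 282 [ 0.5737265  -0.01318441  0.20118719] 0.20583973007297326
rim 519 (array([ 0.57413733, -0.01291625]), np.float64(0.0721017780498305))
wing 133 ang 0.9060280915428707 z 0.18568513463380432
disc z 0.16717386691856168
handle 169 [0.58319295 0.08638702 0.14882964] 1.4792446913943558
[ 0.56432263 -0.02667372  0.19947408]
[ 0.572361   -0.01090506] 0.07284147281169316
hubtop 229 [ 0.56957173 -0.01452338  0.20002957] 0.20530696080215755
rim 298 (array([ 0.57251695, -0.01070278]), np.float64(0.07277412461448247))
wing 88 ang 0.7701662069979457 z 0.18341818235529156
disc z 0.1676202730082088
handle 111 [0.57888589 0.08741694 0.14788652] 1.5228841807500766
```

View pics/z0.png

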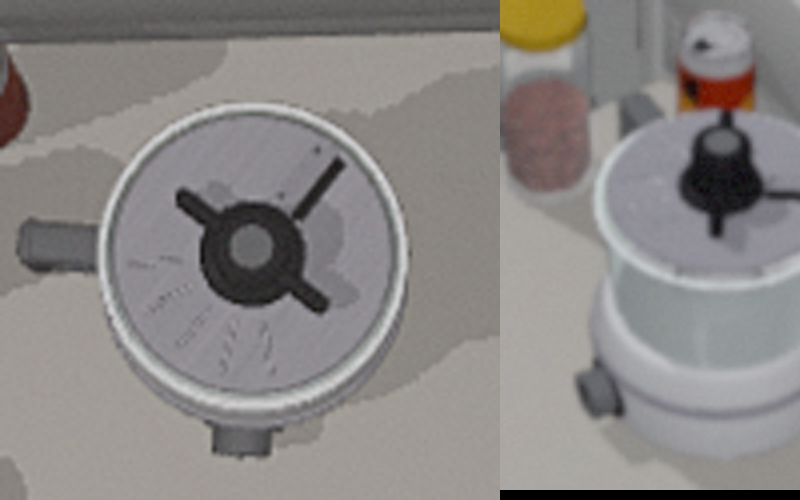

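The crop shows wings at about (182,195)–(325,305) and the blade at (340,160). The handle points left along row 245. In world axes the wing angle is about 0.91 and the pin about 1.50, so the disc must turn about +0.6 rad anticlockwise. I'll push the near wing from its clockwise side. First I move above that spot with the fingers closing.

The rows are not in the units I measure in: shifts go in shares of 0.3 m and turns go in shares of 2 pi rad. I convert before sending: -0.0277 m is -0.0923, -0.0221 m is -0.0737.

```bash
python3 -m jog '{"offsets": [[-0.0923,-0.0737,0,0,0,0,0],[-0.0923,-0.0737,0,0,0,0,0],[-0.0923,-0.0737,0,0,0,0,0],[-0.0923,-0.0737,0,0,0,0,0],[-0.0923,-0.0737,0,0,0,0,0],[-0.0923,-0.0737,0,0,0,0,0],[-0.0923,-0.0737,0,0,0,0,0],[-0.0923,-0.0737,0,0,0,0,0],[-0.0923,-0.0737,0,0,0,0,0],[-0.0923,-0.0737,0,0,0,0,0],[-0.0923,-0.0737,0,0,0,0,0],[-0.0923,-0.0737,0,0,0,0,0],[-0.0923,-0.0737,0,0,0,0,0],[-0.0923,-0.0737,0,0,0,0,0],[-0.0923,-0.0737,0,0,0,0,0],[-0.0923,-0.0737,0,0,0,0,0],[-0.0923,-0.0737,0,0,0,0,0],[-0.0923,-0.0737,0,0,0,0,0],[0,0,0,0,0,0,0]]}'
python3 - <<'E'
from m import *
c=cap('wrist','w1.png'); meas(c,(.573,-.012)); s=manip.sense(); print(s['ee_rot'],s['tcp_pos'],s['force'])
E
```

```text
time_s: 1.68
tcp_pos: [0.5172, -0.0242, 0.2527]
ee_rot: [[-0.958, 0.287, 0.001], [0.287, 0.958, -0.002], [-0.002, -0.001, -1.0]]
force: [-1.7, 0.6, -0.1]
grip_width: -0.0
grip_force: 0.0
hubtop 1075 [ 0.56115288 -0.00376381  0.1981524 ] 0.20315505591623131
rim 3833 (array([ 0.57275717, -0.01100508]), np.float64(0.07236473566297898))
wing 2356 ang -0.38918124465242737 z 0.2873981138105342
disc z 0.16659246451173343
handle 2632 [0.57910328 0.08929229 0.13956995] 1.5106149283974535
[[-9.57857059e-01  2.87244966e-01 -4.28258205e-04]
 [ 2.87245098e-01  9.57857073e-01 -2.85802383e-04]
 [ 3.28114855e-04 -3.96772900e-04 -9.99999867e-01]] [ 0.51541586 -0.02205682  0.25255353] [-0.45026972  0.94713502  0.20492859]
```

View pics/w1.png

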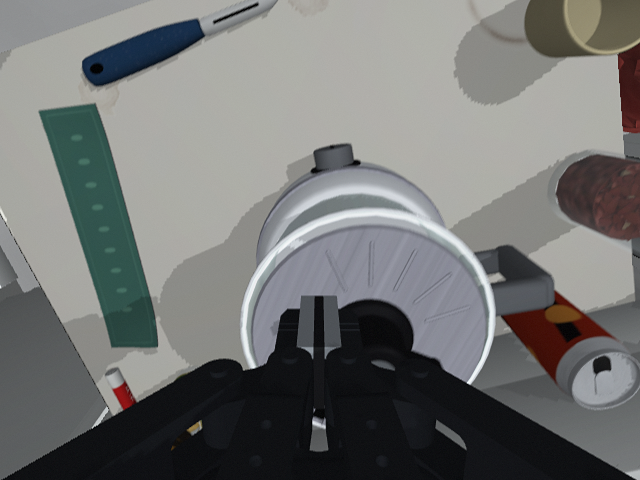

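Wrist view: the closed tips are at (320,320), the hub at (382,330) and the handle at (520,280) to the right. The handle direction is 1.51. I'll descend beside the wing and push part of the way.

Converted, 0.014 m is 0.0467, 0.012 m is 0.04.

```bash
python3 -m jog '{"offsets": [[0,0,0.0467,0,0,0,0],[0,0,0.0467,0,0,0,0],[0,0,0.0467,0,0,0,0],[0,0,0.04,0,0,0,0],[0,0,0,0,0,0,0],[-0.0167,-0.0073,0,0,0,0,0],[-0.0167,-0.0073,0,0,0,0,0],[-0.0167,-0.0073,0,0,0,0,0],[-0.01,-0.0047,0,0,0,0,0],[-0.01,-0.0047,0,0,0,0,0],[-0.01,-0.0047,0,0,0,0,0],[-0.01,-0.0047,0,0,0,0,0],[-0.01,-0.0047,0,0,0,0,0],[-0.01,-0.0047,0,0,0,0,0],[0,0,0,0,0,0,0]]}'
python3 - <<'E'
from m import *
c=cap('scene'); t=cap('top')
f=lambda c,a,b,k:cv2.resize(c['image'][a:a+125,b:b+100,::-1],None,fx=4,fy=4,interpolation=2)
cv2.imwrite('pics/z1.png',np.hstack([f(t,140,270,4),f(c,180,285,4)]))
s=manip.sense(); print(s['tcp_pos'],s['force'],s['wrist_torque'])
E
```

```text
time_s: 2.98
tcp_pos: [0.5421, -0.0438, 0.1993]
ee_rot: [[-0.959, 0.284, 0.0], [0.284, 0.959, -0.0], [-0.0, -0.0, -1.0]]
force: [0.3, 0.3, -0.7]
grip_width: 0.0001
grip_force: 0.0
[ 0.54160337 -0.04337026  0.19923539] [ 0.78143056 -0.88334535 -0.52205295] [0.02936587 0.03813029 0.00449769]
```

View pics/z1.png

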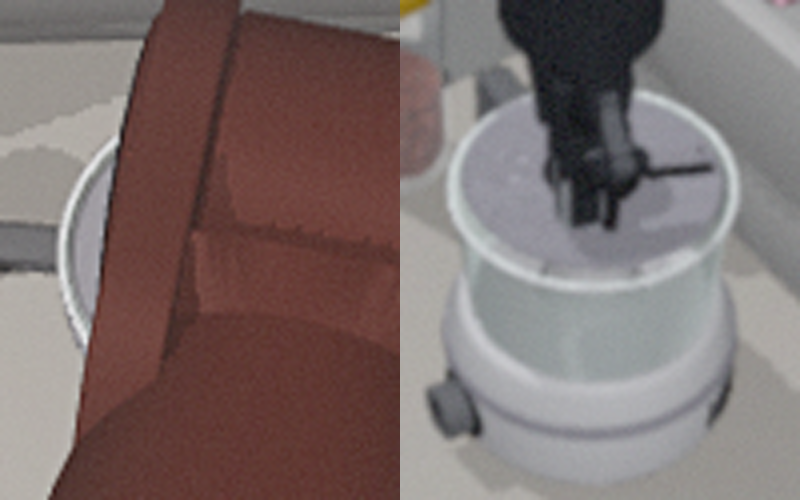

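The scene crop shows the finger at (575,195) against the wing at (612,210), with the blade pointing to (710,170). I'll keep pushing and track disc height and blade direction from the scene camera.

```bash
cat > q.py <<'E'
from m import *
def state(tag=''):
    c=cap('scene'); P,m=cloud(c); d=P-np.array([.573,-.0115,0]); r=np.hypot(d[...,0],d[...,1]); a=np.arctan2(d[...,1],d[...,0])
    I=c['image'].sum(-1); z=P[...,2]
    # right half of disc, lit face; blade = dark pixels there
    w=m&(abs(z-.166)<.008)&(r<.062)
    k=w&(a>-1.3)&(a<.9)&(r>.03)&(I>350)
    b=w&(r>.035)&(a>-1.4)&(a<.9)&(I<250)
    s=manip.sense()
    print(tag,'disc z %.4f n%d blade %.3f n%d'%(np.median(z[k]),k.sum(),np.median(a[b]) if b.any() else 9,b.sum()),s['tcp_pos'].round(4) if hasattr(s['tcp_pos'],'round') else s['tcp_pos'],np.round(s['force'],1))
    return c
if __name__=='__main__': state()
E
python3 q.py; python3 -m jog '{"offsets": [[-0.01,-0.0047,0,0,0,0,0],[-0.01,-0.0047,0,0,0,0,0],[0,0,0,0,0,0,0]]}'|grep force; python3 q.py; python3 -m jog '{"offsets": [[-0.0067,-0.0033,0,0,0,0,0],[-0.0067,-0.0033,0,0,0,0,0],[0,0,0,0,0,0,0]]}'|grep force; python3 q.py
```

```text
disc z 0.1656 n372 blade -0.525 n23 [ 0.5415 -0.0433  0.1992] [ 0.2 -0.6 -0.2]
force: [0.0, -0.3, -0.2]
grip_force: 0.0
 disc z 0.1645 n335 blade -0.246 n18 [ 0.5468 -0.0479  0.1993] [-0.4 -0.2  0.4]
force: [-0.2, -0.5, 1.0]
grip_force: 0.0
 disc z 0.1634 n309 blade -0.183 n16 [ 0.5499 -0.0509  0.1993] [ 0.2 -0.3  0. ]
```

Converted, -0.002 m is -0.0067, -0.001 m is -0.0033.

```bash
python3 -m jog '{"offsets": [[-0.0067,-0.0017,0,0,0,0,0],[-0.0033,0,0,0,0,0,0],[0,0,0,0,0,0,0]]}'|grep force; python3 q.py; python3 -m jog '{"offsets": [[-0.0067,0,0,0,0,0,0],[0,0,0,0,0,0,0]]}'|grep force; python3 q.py
```

```text
force: [-0.4, 0.3, -0.8]
grip_force: 0.0
 disc z 0.1633 n284 blade -0.189 n10 [ 0.5527 -0.0521  0.1993] [-0.7  0.5 -0.5]
force: [0.5, 0.0, 0.3]
grip_force: 0.0
 disc z 0.1625 n250 blade -0.129 n10 [ 0.5546 -0.0527  0.1993] [0.4 0.6 0.3]
```

Converted, -0.001 m is -0.0033.

```bash
python3 -m jog '{"offsets": [[-0.0033,0,0,0,0,0,0],[0,0,0,0,0,0,0]]}'|grep force
python3 - <<'E'
from q import *
c=state(); w=cap('wrist')
A=cv2.resize(c['image'][185:265,285:385,::-1],(400,320),interpolation=2); B=cv2.resize(w['image'][120:440,200:600,::-1],(400,320))
cv2.imwrite('pics/z2.png',np.hstack([A,B]))
E
```

```text
force: [-0.6, 0.2, 0.4]
grip_force: 0.0
 disc z 0.1626 n250 blade -0.148 n7 [ 0.5555 -0.0529  0.1993] [-0.7  0.5  0.3]
```

View pics/z2.png

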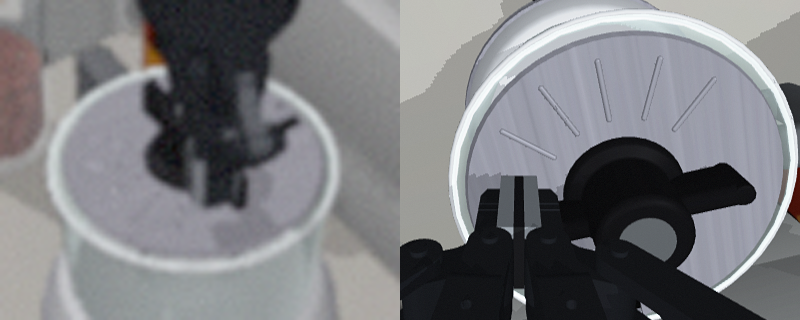

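The wrist view shows the far wing clearly at crop (720,190) and the tips at (520,215) against the near wing. I'll measure its angle from the wrist depth.

```bash
cat > w.py <<'E'
from m import *
c=cap('wrist'); P,m=cloud(c); C=np.array([.573,-.0115]); I=c['image'].sum(-1)
k=m&(abs(P[...,2]-.16)<.003); r=np.hypot(*(P[...,:2]-C).transpose(2,0,1)); k&=(r>.068)&(r<.08)
q,R=circ(P[k]); print('rim',q,R,k.sum())
d=P[...,:2]-C; r=np.hypot(d[...,0],d[...,1]); a=np.arctan2(d[...,1],d[...,0]); z=P[...,2]
k=m&(r>.028)&(r<.046)&(a>.5)&(a<2.5)&(z>.171)&(z<.195)
X=P[k]; print('wing n',k.sum(),'mean',X.mean(0),'ang',np.median(a[k]),'topz',np.percentile(z[k],95), 'line', np.arctan2(*np.linalg.svd(X[:,:2]-X[:,:2].mean(0))[2][0][::-1]) if len(X)<5000 else '')
for lo,hi in((.8,1.2),(2,2.5),(2.5,3.1)):
    k=m&(r>.045)&(r<.06)&(a>lo)&(a<hi)&(abs(z-.165)<.01)&(I>250); print('disc',lo,k.sum(),np.median(z[k]) if k.any() else 0)
k=m&(r>.066)&(r<.08)&(abs(z-.16)<.006); print('rim z',np.percentile(z[k],[50,90]))
k=m&(r>.088)&(r<.118)&(a>1)&(a<2)&(z>.1)&(z<.158)
if k.any(): print('handle ang',np.median(a[k]),k.sum())
E
python3 w.py
```

```text
rim [ 0.57281747 -0.01127311] 0.07218151592131727 8670
wing n 1539 mean [0.57281626 0.02429121 0.18027482] ang 1.6056968305892048 topz 0.18389652172495385 line -1.6755086667487304
disc 0.8 1305 0.1625321832513197
disc 2 2497 0.16334962503913342
disc 2.5 3163 0.16340975363383087
rim z [0.15897733 0.16045482]
handle ang 1.5423400408154804 2432
```

The disc upper face is at 0.163, against 0.1675 before, and the wing top is at 0.184, so it has dropped 4 mm over the pin. Now I back off, lift, centre over the hub and press.

Converted, 0.0224 m is 0.0747, 0.004 m is 0.0133.

```bash
python3 -m jog '{"offsets": [[0.0133,0,0,0,0,0,0],[0,0,-0.05,0,0,0,0],[0,0,-0.05,0,0,0,0],[0,0,-0.05,0,0,0,0],[-0.0147,0.0747,0,0,0,0,0],[-0.0147,0.0747,0,0,0,0,0],[0,0,0,0,0,0,0],[0,0,0,0,0,0,0]]}'; python3 w.py; python3 -m jog '{"offsets": [[0,0,0.0333,0,0,0,0],[0,0,0.0267,0,0,0,0],[0,0,0.01,0,0,0,0],[0,0,0.0067,0,0,0,0],[0,0,0,0,0,0,0]]}'
```

```text
time_s: 5.23
tcp_pos: [0.5726, -0.0106, 0.2441]
ee_rot: [[-0.959, 0.282, -0.0], [0.282, 0.959, -0.0], [0.0, -0.0, -1.0]]
force: [-0.3, 0.3, -0.1]
grip_width: -0.0001
grip_force: 0.0
rim [ 0.57286451 -0.01093313] 0.07216341921259979 6571
wing n 868 mean [0.57321826 0.02456396 0.18070302] ang 1.5839632721374368 topz 0.18389054694131474 line -1.6527853496737577
disc 0.8 988 0.16245884784571865
disc 2 1633 0.16333731905509716
disc 2.5 2041 0.16333873946635058
rim z [0.1588001  0.16044984]
handle ang 1.5167702041479325 2427
time_s: 5.7
tcp_pos: [0.5722, -0.0116, 0.2205]
ee_rot: [[-0.959, 0.284, -0.001], [0.284, 0.959, 0.0], [0.001, -0.0, -1.0]]
force: [0.7, -0.5, -0.1]
grip_width: -0.0
grip_force: 0.0
```

Tip is at 0.1985, just above the hub top (about 0.198). I'll press in small steps.

Converted, 0.001 m is 0.0033.

```bash
for i in 1 2; do :; done; python3 -m jog '{"offsets": [[0,0,0.0033,0,0,0,0],[0,0,0.0033,0,0,0,0],[0,0,0,0,0,0,0]]}'|egrep 'tcp|^force'; python3 -m jog '{"offsets": [[0,0,0.0033,0,0,0,0],[0,0,0.0033,0,0,0,0],[0,0,0,0,0,0,0]]}'|egrep 'tcp|^force'; python3 -m jog '{"offsets": [[0,0,0.0033,0,0,0,0],[0,0,0.0033,0,0,0,0],[0,0,0,0,0,0,0]]}'|egrep 'tcp|^force'; python3 w.py
```

```text
tcp_pos: [0.573, -0.0114, 0.2197]
force: [-0.0, -0.3, 2.0]
tcp_pos: [0.573, -0.0113, 0.2179]
force: [0.7, 0.0, 0.7]
tcp_pos: [0.5725, -0.0113, 0.2149]
force: [-0.3, 0.5, -1.0]
rim [ 0.57284606 -0.01097146] 0.0721233185152585 7531
wing n 926 mean [0.57255143 0.02467879 0.17609642] ang 1.5929053375773292 topz 0.17791422603673537 line -1.6422796407328861
disc 0.8 1221 0.15667877528838134
disc 2 2033 0.1567569745258433
disc 2.5 2546 0.15671519980936968
rim z [0.15847957 0.15966127]
handle ang 1.5203657649277775 3309
```

It has clicked: the disc is level at about 0.157. I'll press once more to confirm it is bottomed, then retreat.

Converted, 0.001 m is 0.0033.

```bash
python3 -m jog '{"offsets": [[0,0,0.0033,0,0,0,0],[0,0,0.0033,0,0,0,0],[0,0,0,0,0,0,0]]}'|egrep 'tcp|^force'; python3 -m jog '{"offsets": [[0,0,-0.0333,0,0,0,0],[0,0,-0.0667,0,0,0,0],[0,0,-0.0833,0,0,0,0],[0,0,-0.0833,0,0,0,0],[0,0,0,0,0,0,0],[0,0,0,0,0,0,0]]}'|egrep 'time|tcp|^force'; python3 w.py
```

```text
tcp_pos: [0.5728, -0.0113, 0.2141]
force: [-2.5, 0.3, 9.3]
time_s: 7.25
tcp_pos: [0.5736, -0.0114, 0.295]
force: [-0.2, -0.3, 0.2]
rim [ 0.5729329  -0.01089839] 0.07226677075556334 4508
wing n 432 mean [0.57282744 0.02464973 0.17630295] ang 1.583384152105279 topz 0.17801190999503924 line -1.644621236611172
disc 0.8 666 0.15661078751891866
disc 2 1017 0.15674585648294923
disc 2.5 1269 0.15671655633679124
rim z [0.15845033 0.15969043]
handle ang 1.5108468620362858 1581
```

```bash
python3 -c "
from plant import manip
print(manip.close_job())"
```

```text
the job is handed in; nothing more can be done
None
```

I turned the disc until its notches dropped over the pin, then pressed it home: its upper face is level at about 0.157 m with the wings about 0.07 rad from the handle line, the arm is clear, and the job was handed in at about 7.3 s (no verdict was returned).

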